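# Park a captive thumbscrew and open the light shield

## Robot

A 6-joint arm with a two-finger parallel gripper is mounted at the origin on a cart in front of the work surface, level with it; the furniture and walls round the work are solid. World frame = base frame: x ahead of the robot, y to its left, z up, the work surface at z = 0. Lengths are in m, angles in degrees, forces in N, time in s.
With the tool pointing down it reaches from about 0.4 to 0.825 m from the base axis. Payload 7 kg.
Tool frame: the origin (TCP) lies at the centre of the arm's flange, where the gripper is bolted on; the fingertips stand 178 mm ahead of it and the grasp point (between the pads) lies 159 mm ahead of it (r.tips_ahead is the z of the fingertips in the tool frame, in m); z points along the fingers, y is the line along which they close (so a half turn about z gives the same grasp; the last joint's range is limited). The gripper opens to 88 mm and grips with 3 to 60 N. Pads are 19 mm wide; open, the fingers measure 130 mm over their backs; the gripper's body (78 mm by 193 mm) begins 47 mm behind the grasp point.
Start: joints at [-52.191, 20.546, 0.682, 0, -70.136, -16.507], TCP at [0.245, -0.629, 0.405] pointing down, gripper open.
Joint ranges: [-176.03, 176.03], [-82.01, 121.73], [-58.28, 71.71], [-173.87, 95.51], [-174.79, -0.11], [-173.66, 173.66]. Speed limits (degrees/s): [136.94, 136.94, 172.46, 180, 180, 180].

## Interface

Orientations are given as [roll, pitch, yaw] about the fixed x, y, z axes, in that order (R = Rz(yaw) Ry(pitch) Rx(roll)).
In Python, from plant import r gives the robot as it stands. The module is installed in compiled form; this text tells all that it offers.
- The arm moves only by the shell command python3 -m pendant 'ROWS' [FORCE]. ROWS is JSON, a list that holds one entry, the list of rows, each a list of 7 numbers: the shift along the tool's x, y, z in m, then the turn, a rotation vector about the tool's x, y, z in degrees, then the gripper command: -1 is shut, 1 is fully open, values between are in proportion. A call has 1 to 5 rows; each row is the pose to reach, as a shift and turn from the pose commanded when the call began, along the tool's axes at that moment; what a row does not reach only later rows make up. A row lasts 1/10 s, in which the tool goes at most 50 mm and 8.59 degrees, less where a joint would pass 70% of its speed; a pose out of reach is approached as far as the arm can. A call with a gripper value outside its range is refused whole. The fingers move at their own pace and stop on an object; FORCE is the grip in N (left out, the last holds). Time passes only in rows, so rows that repeat a pose let the fingers close. It gives the time, the measured TCP pose, the force, the opening and the grip force at its end, in the units of the state.
- r.get_state(): the state, without advancing time (a new reading comes with each control period).
- r.capture(name): name is "scene" or "side" or "wrist"; returns the picture (480x640x3 uint8, red, green, blue); there is no depth.
- r.camera_params(name): a dict with "fx", "fy", "cx", "cy" (pixels), "R" (3x3) and "t" (3): a world point X has camera coordinates R X + t. Camera axes: x right, y down, z forward; pixel columns grow to the right and rows downward; lengths in m; the calibration is good to about 2 mm. A picture is of the moment at which its call begins: read the wrist's pose just before it. camera_params takes no time and is no camera call; for the wrist camera it gives the pose at the moment of the call.
- r.close_job(): hands the job in; it is judged then, once.
The state is a dict: "time_s": time; "joints": joint angles; "qd": joint speeds; "joint_torque": joint torques, N m; "tcp_pos": TCP position; "eef_rot": TCP orientation; "contact_force": force on the tool from outside, world axes, zero at the start; "moment": the same for the moment, N m; "gripper_width": finger opening in m; "gripper_force": force on a finger pad.
Only numpy, scipy, OpenCV 4.12 (cv2) and the standard library are available. Lean on these libraries where they do the work, as an engineer would, in place of code of your own. Each camera call takes 0.05 s, during which the arm holds its last target. There are 200 camera calls.

## Task

Open the light shield of the white detector module: pull its spring-loaded captive thumbscrew gently upward against the spring, keep a light pull on it while turning it counterclockwise (seen from above) until its thread catches and it comes up further, then screw it out counterclockwise until it is fully home against its shoulder and stays up by itself when let go. Then slide the blue shield by its black post away from the screw all the way to its stop and let go. Never force the thread, and leave the amber bottle, the vial and the small dish standing where they are.

Things in the scene. Friction and masses are not known exactly. Their poses are not given: they have to be found in the camera images.
- module: white detector module, fixed, 80 (x) x 200 (y) x 30 mm high, origin at the centre of its underside. Rails along its y carry a blue light shield, 4 mm thick, top at 36 mm. At its own y = +70 mm a dark bridge (up to 52 mm) carries a round aluminium thread housing, 42 mm across, top at 78 mm, out of which the captive thumbscrew stands
- module_axis (a point): fixed point on the vertical screw axis, top of the thread housing (78 mm above the bench). The thread start inside cannot be seen: from the screw's first angle its middle comes after 0.3 to 1.1 rad of counterclockwise turning; it is 0.34 rad wide and must be felt for
- knob: the thumbscrew with its round knurled steel knob, 24 mm across, 26 mm tall, at rest from 86 to 112 mm above the bench (8 mm gap over the housing). Origin on the screw axis, at bench level when at rest; rises and turns with the screw, z up. Turning it takes 0.03 to 0.1 N m
- knob_grip (a point): point on the screw axis 6 mm below the top of the knob (106 mm above the bench at rest), a good height to grip; rises and turns with the knob
- screw_lift (a joint): how far the screw is pulled up, m: 0 at rest. Spring: 3 N at rest plus 0.4 N per mm. Away from the thread start the screw turns freely but is stopped at 3 mm (beyond this it gives only 1 mm per 12 N); at the thread start it rises to 9 to 11 mm. Fully home and let go it reads about 0.0128 (parked); above 0.012 its foot is clear of the shield
- thread: hidden lug (12 mm off the axis) and foot of the screw; pose as knob. The thread lifts 3.2 mm per rad counterclockwise, 2 mm axial play, its last 0.3 rad level, ends on a shoulder 1.9 rad past the middle of its start (gives 1 rad per 1.5 N m). It holds from 0.4 rad past the start; let go before, the screw drops. Over 25 N (0.3 N m on the shoulder) damages it
- shield (a joint): how far the light shield is slid open, m: 0 shut (pinned by the screw's foot), 0.060 open on its stop; slides along the module's own -y with about 1.5 N of friction and stays where it is left
- shield_post (a point): on the axis of the shield's black finger post, 8 mm below its top; post head 18 mm across from 62 to 76 mm above the bench, stem 14 mm across below it. It stands at the module's own y = -18 mm when shut, -78 mm when open
- amber: amber glass bottle with white cap, 38 mm across, 82 mm tall, loose, beside the module; origin under its centre
- vial: small white vial with blue cap, 15 mm across, 48 mm tall, loose, beside the module; origin under its centre
- dish: small clear dish, 41 mm across, 12 mm tall, loose, beyond the module's -y end; origin under its centre
There are look-alikes about, which are no part of the job. What is shaped like the amber but purple is not meant. There is more than one size of the module; the one meant has the size given above.

How it is judged:
By the outcome, as a careful person would: the job done as asked, in the order asked, and still so for the second after the job is handed in, with the robot touching nothing.
It also fails if it takes over 72 s, if anything falls off the work surface, if the arm or the gripper's body presses on something with over 40 N, if the wrist force passes 120 N, or if a joint passes its speed limit or range.

## Working session

There is one attempt and no reset: what is moved stays moved. The work goes in short steps, Python scripts to look and compute and a shell command to move; the robot and the scene stay as the last step left them, time stands still between calls to the robot, and variables do not carry over. Pictures are saved under pics/ and viewed, at most 11 in all, crops included, and the job is handed in when it is done.

```bash
mkdir -p pics; ls
python3 - <<'E'
from plant import r
import cv2,numpy as np
a=r.capture("scene");b=r.capture("side")
cv2.imwrite("pics/scene.png",a[:,:,::-1]);cv2.imwrite("pics/side.png",b[:,:,::-1])
s=r.get_state();print(s)
for n in("scene","side","wrist"):print(n,{k:np.round(v,4).tolist() for k,v in r.camera_params(n).items()})
E
```

```text
pics
{'time_s': 0.1, 'joints': array([-5.21909416e+01,  2.05871701e+01,  6.40903743e-01, -1.83549113e-02,
       -7.01368835e+01, -1.65080074e+01]), 'qd': array([ 0.09221206, -0.08015662,  0.16115402,  0.15085226, -0.00587925,
        0.08314987]), 'joint_torque': array([-2.10372171e-03, -5.84161985e+01,  2.93754065e+01,  7.01533735e+00,
        1.03006806e-02, -6.61772742e-05]), 'tcp_pos': array([ 0.24515884, -0.62872656,  0.40383035]), 'eef_rot': array([ 1.79915374e+02, -7.08458920e-03, -1.58705193e+02]), 'contact_force': array([0.21697919, 0.36477606, 0.21366097]), 'moment': array([ 0.04726477, -0.0034302 , -0.00937551]), 'gripper_force': 0.0, 'gripper_width': 0.08749407373047384}
scene {'fx': 587.2409, 'fy': 587.2409, 'cx': 315.0285, 'cy': 245.9605, 'R': [[0.6415, -0.767, -0.0082], [-0.3074, -0.2473, -0.9189], [0.7028, 0.592, -0.3945]], 't': [-0.3821, 0.2602, 0.7026]}
side {'fx': 492.856, 'fy': 492.856, 'cx': 323.7417, 'cy': 238.352, 'R': [[-0.9978, -0.0665, 0.0002], [-0.042, 0.6291, -0.7762], [0.0515, -0.7745, -0.6305]], 't': [0.5338, 0.1168, 1.0138]}
wrist {'fx': 390.2903, 'fy': 390.2903, 'cx': 321.6208, 'cy': 247.2073, 'R': [[-0.3642, 0.9313, 0.0017], [0.8984, 0.3508, 0.2643], [0.2455, 0.0978, -0.9644]], 't': [0.6738, -0.032, 0.3905]}
```

View pics/scene.png

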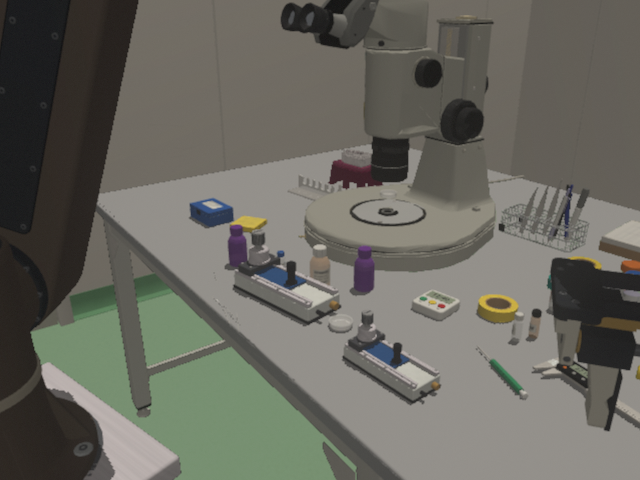

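View pics/side.png

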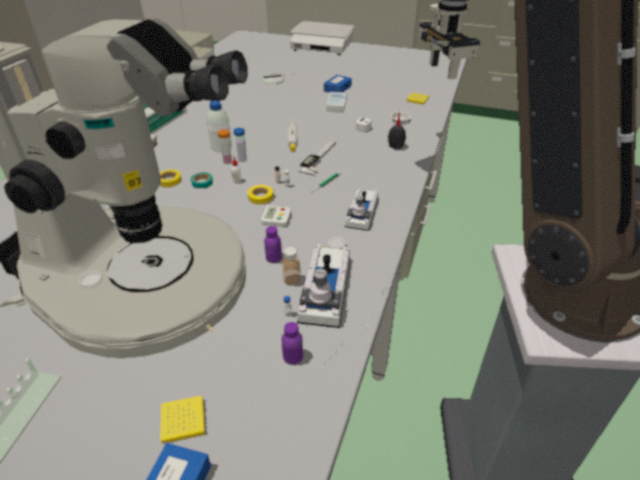

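The larger module is at scene (285,285), side (327,285), with its knob at scene (258,238), side (321,275). Its neighbours are the amber bottle, the vial behind it and the dish at scene (341,323). Enlarging.

Run:
```python
import cv2,numpy as np
a=cv2.imread("pics/scene.png")[215:340,210:360];b=cv2.imread("pics/side.png")[225:350,260:380]
c=np.hstack([cv2.resize(a,None,fx=2.9,fy=4,interpolation=2)*0,]) if 0 else np.hstack([cv2.resize(a,(435,363),interpolation=2),cv2.resize(b,(348,363),interpolation=2)])
cv2.imwrite("pics/c1.png",c)
```

```text
(no output)
```

View pics/c1.png

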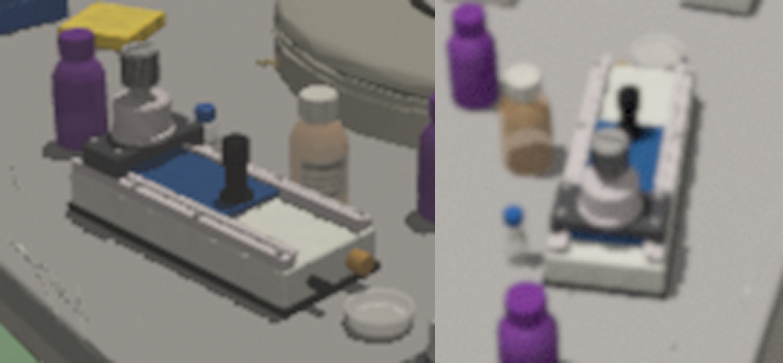

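Crop (scale 2.9): knob top at scene (258.3,232.2), side (320.7,272.9). Post top at scene (291.4,263.6), side (326.6,257.1). The amber, vial and purple bottle are also clear.

```bash
cat > h.py <<'E'
from plant import r
import cv2,numpy as np
from scipy.spatial.transform import Rotation as Ro
def ray(n,uv,z,p=None):
    p=p or r.camera_params(n);R=np.array(p["R"]);t=np.array(p["t"])
    d=R.T@np.array([(uv[0]-p["cx"])/p["fx"],(uv[1]-p["cy"])/p["fy"],1]);o=-R.T@t
    return o+d*(z-o[2])/d[2]
def proj(n,X):
    p=r.camera_params(n);c=np.array(p["R"])@X+p["t"];return np.array([p["fx"]*c[0]/c[2]+p["cx"],p["fy"]*c[1]/c[2]+p["cy"]])
def go(X,yaw=None):
    "rows' shift/turn to bring TCP to X pointing down with given yaw"
    s=r.get_state();A=Ro.from_euler('xyz',s["eef_rot"],degrees=True)
    B=A if yaw is None else Ro.from_euler('xyz',[180,0,yaw],degrees=True)
    print("shift",np.round(A.inv().apply(np.array(X)-s["tcp_pos"]),4),"turn",np.round((A.inv()*B).as_rotvec(degrees=True),2),"j6",s["joints"][5],"t",s["time_s"])
E
python3 - <<'E'
from h import *
for n,z,a,b in [("knob",.112,(258.3,232.2),(320.7,272.9)),("post",.076,(291.4,263.6),(326.6,257.1)),("amber",.082,(320,247),(289.7,250.2)),("vial",.048,(280.7,251.9),(286.9,297.8)),("purple",.082,(236.2,226.4),(291,326))]:
    A=ray("scene",a,z);B=ray("side",b,z);print(n,A.round(4),B.round(4))
    if n in("knob","post"):
        exec(n+"=(A+B)/2")
d=knob-post;print("dist",np.hypot(*d[:2]),"y axis dir deg",np.degrees(np.arctan2(d[1],d[0])))
E
```

```text
knob [0.5299 0.0796 0.112 ] [0.5347 0.0887 0.112 ]
post [ 0.5235 -0.0067  0.076 ] [0.529  0.0033 0.076 ]
amber [ 0.6015 -0.0079  0.082 ] [ 0.6045 -0.006   0.082 ]
vial [0.5951 0.087  0.048 ] [0.5993 0.0941 0.048 ]
purple [0.5764 0.1911 0.082 ] [0.5783 0.1924 0.082 ]
dist 0.0860774338801452 y axis dir deg 85.99205804083239
```

Run:
```python
from h import *
for z in(.25,.3,.35,.4,.45,.5): print(z,ray("scene",(290,17),z).round(3),ray("side",(228,72),z).round(3))
go([.532,.084,.36],180)
```

```text
0.25 [5.665 4.645 0.25 ] [ 0.823 -0.521  0.25 ]
0.3 [4.556 3.64  0.3  ] [ 0.788 -0.389  0.3  ]
0.35 [3.448 2.635 0.35 ] [ 0.753 -0.256  0.35 ]
0.4 [2.34 1.63 0.4 ] [ 0.718 -0.124  0.4  ]
0.45 [1.232 0.625 0.45 ] [0.682 0.008 0.45 ]
0.5 [ 0.123 -0.38   0.5  ] [0.647 0.14  0.5  ]
shift [-0.5261  0.5598  0.0446] turn [ 8.000e-02 -2.000e-02  2.129e+01] j6 -16.508007381660164 t 0.1
```

```bash
python3 -m pendant '[[[-0.033,0.035,0.0,0,0,0,1],[-0.066,0.070,0.0,0,0,0,1],[-0.099,0.105,0.0,0,0,0,1],[-0.132,0.14,0.0,0,0,0,1]]]'
python3 -m pendant '[[[-0.033,0.035,0.0,0,0,0,1],[-0.066,0.070,0.0,0,0,0,1],[-0.099,0.105,0.0,0,0,0,1],[-0.132,0.14,0.0,0,0,0,1]]]'
python3 -m pendant '[[[-0.033,0.035,0.0,0,0,0,1],[-0.066,0.070,0.0,0,0,0,1],[-0.099,0.105,0.0,0,0,0,1],[-0.132,0.14,0.0,0,0,0,1]]]'
python3 -m pendant '[[[-0.033,0.035,0.01,0,0,7,1],[-0.066,0.070,0.02,0,0,14,1],[-0.099,0.105,0.035,0,0,21,1],[-0.13,0.14,0.045,0,0,21.3,1],[-0.13,0.14,0.045,0,0,21.3,1]]]'
python3 - <<'E'
from h import *
a=r.capture("wrist");cv2.imwrite("pics/w1.png",a[:,:,::-1])
go([.532,.084,.30],180);s=r.get_state();print(s["contact_force"],s["joints"])
print(proj("wrist",np.array([.532,.084,.112])),proj("wrist",np.array([.526,-.002,.076])))
E
```

```text
time_s: 0.5
tcp_pos: [0.3175, -0.4488, 0.4041]
eef_rot: [180.0, -0.0, -158.7]
contact_force: [1.2, -0.2, 1.1]
gripper_width: 0.0876
gripper_force: 0.0
time_s: 0.9
tcp_pos: [0.3896, -0.2702, 0.4046]
eef_rot: [180.0, 0.0, -158.7]
contact_force: [1.2, 0.5, 1.1]
gripper_width: 0.0878
gripper_force: 0.0
time_s: 1.3
tcp_pos: [0.4616, -0.0917, 0.4048]
eef_rot: [180.0, 0.0, -158.7]
contact_force: [0.4, -0.8, 1.0]
gripper_width: 0.0878
gripper_force: 0.0
time_s: 1.8
tcp_pos: [0.533, 0.0881, 0.3574]
eef_rot: [-179.9, -0.1, -179.8]
contact_force: [-1.3, -1.0, -0.2]
gripper_width: 0.0875
gripper_force: 0.0
shift [ 0.0001 -0.0022  0.058 ] turn [-0.07 -0.15  0.19] j6 -119.85008705230133 t 1.85
[-0.4465774   0.19799377  0.18081022] [ 3.00417293e+01  9.94613245e+00 -2.02753274e+01 -1.19776018e-02
 -5.99412302e+01 -1.19850087e+02]
[318.14312624 263.27272206] [194.48154378 238.7973584 ]
```

View pics/w1.png

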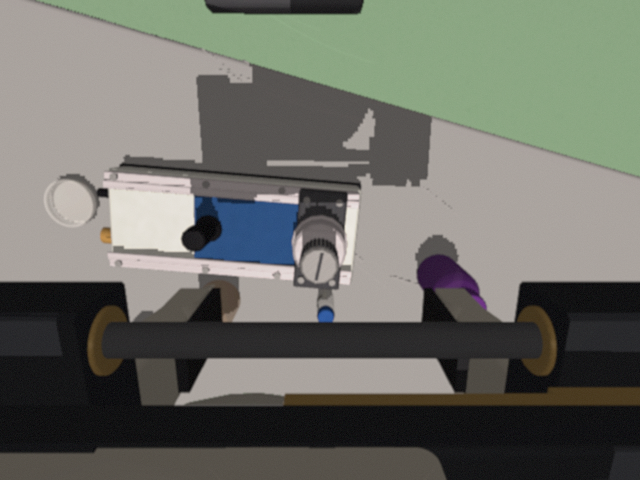

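Knob top disc centre near (319,265), post top near (194,240). Both agree with the estimate, so I descend partway and look once more from close by.

```bash
python3 -m pendant '[[[0,-0.002,0.03,0,0,0,1],[0,-0.003,0.055,0,0,0,1],[0,-0.003,0.055,0,0,0,1],[0,-0.003,0.055,0,0,0,1]]]'
python3 - <<'E'
from h import *
p=r.camera_params("wrist");a=r.capture("wrist");np.save("p.npy",p,allow_pickle=True)
cv2.imwrite("pics/w2.png",cv2.resize(a[150:350,100:400,::-1],None,fx=2.6,fy=2.6,interpolation=2))
go([.532,.084,.30],180)
print(proj("wrist",np.array([.532,.084,.112])),proj("wrist",np.array([.526,-.002,.076])))
E
```

```text
time_s: 2.25
tcp_pos: [0.5319, 0.0803, 0.3052]
eef_rot: [-180.0, -0.0, 180.0]
contact_force: [-0.4, -0.4, 1.3]
gripper_width: 0.0878
gripper_force: 0.0
shift [0.0002 0.0034 0.0059] turn [ 0.01  0.07 -0.01] j6 -119.5273431991047 t 2.3
[328.5427393  294.70582615] [174.75580563 260.22742566]
```

View pics/w2.png

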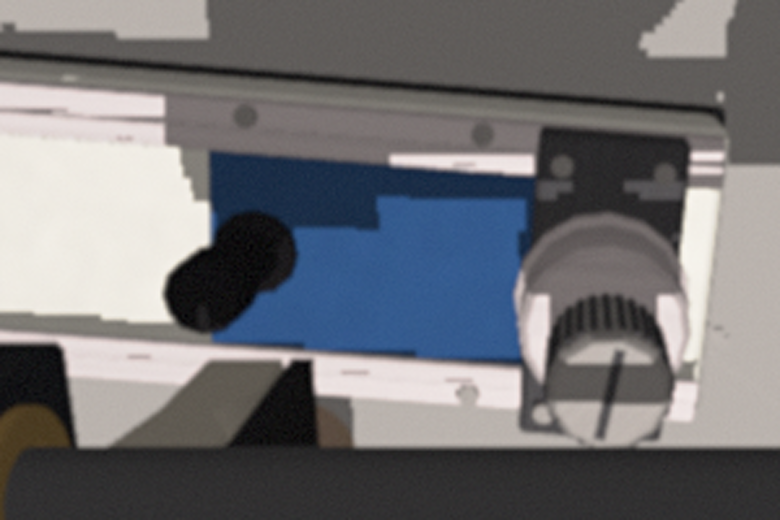

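Close view: knob top disc centre (334.4,299.2) full-frame, post top about (178.8,261.7).

Run:
```python
from h import *
p=np.load("p.npy",allow_pickle=True).item()
k=ray("w",(334.4,299.2),.112,p);q=ray("w",(178.8,261.7),.076,p);d=k-q
print(k,q,np.hypot(*d[:2]),np.degrees(np.arctan2(d[1],d[0])))
go([k[0],k[1],.265],180)
```

```text
[0.53333638 0.08637795 0.112     ] [ 5.25925667e-01 -5.52601850e-07  7.60000000e-02] 0.08669581196031574 85.096401766664
shift [-0.0011  0.0058  0.041 ] turn [ 0.01  0.07 -0.01] j6 -119.5273431991047 t 2.3
```

```bash
python3 -m pendant '[[[-0.001,0.006,0.02,0,0,0,0.2],[-0.001,0.006,0.041,0,0,0,0],[-0.001,0.006,0.041,0,0,0,0],[-0.001,0.006,0.041,0,0,0,0],[-0.001,0.006,0.041,0,0,0,0]]]' 20
python3 -m pendant '[[[0,0,0,0,0,0,-1],[0,0,0,0,0,0,-1],[0,0,0,0,0,0,-1],[0,0,0,0,0,0,-1],[0,0,0,0,0,0,-1]]]' 20
python3 -m pendant '[[[0,0,0,0,0,0,-1],[0,0,0,0,0,0,-1],[0,0,0,0,0,0,-1]]]' 20
python3 -c "from h import *;s=r.get_state();print(s['tcp_pos'],s['contact_force'],s['moment'],s['gripper_width'])"
```

```text
time_s: 2.8
tcp_pos: [0.5334, 0.0871, 0.2654]
eef_rot: [179.9, 0.1, -180.0]
contact_force: [0.2, 0.4, 0.1]
gripper_width: 0.0531
gripper_force: 0.0
time_s: 3.3
tcp_pos: [0.5329, 0.0867, 0.264]
eef_rot: [-180.0, 0.0, -180.0]
contact_force: [-0.1, -3.4, 3.6]
gripper_width: 0.0234
gripper_force: 20.0
time_s: 3.6
tcp_pos: [0.5329, 0.0867, 0.2639]
eef_rot: [-180.0, 0.0, -180.0]
contact_force: [-0.1, -4.6, 6.2]
gripper_width: 0.0234
gripper_force: 20.0
[0.53289397 0.08673661 0.26393859] [-0.14941675 -4.61930379  6.16746913] [-1.5463111   0.00315715  0.00410106] 0.023435637956156784
```

```bash
python3 -m pendant '[[[0,-0.001,-0.0005,0,0,0,-1],[0,-0.001,-0.001,0,0,0,-1],[0,-0.001,-0.001,0,0,0,-1]]]'
python3 -m pendant '[[[0,0,-0.0005,0,0,0,-1],[0,0,-0.001,0,0,0,-1],[0,0,-0.001,0,0,0,-1],[0,0,-0.001,0,0,0,-1]]]'
python3 -c "from h import *;s=r.get_state();print(s['tcp_pos'],s['contact_force'],s['moment'],s['gripper_width'])"
```

```text
time_s: 3.9
tcp_pos: [0.5328, 0.0862, 0.2642]
eef_rot: [180.0, -0.0, 180.0]
contact_force: [1.2, -0.5, -4.0]
gripper_width: 0.0236
gripper_force: 20.0
time_s: 4.3
tcp_pos: [0.5328, 0.0861, 0.2655]
eef_rot: [180.0, -0.0, 180.0]
contact_force: [1.6, 0.5, -4.7]
gripper_width: 0.0234
gripper_force: 20.0
[0.53276598 0.0860743  0.26553734] [ 1.55975911  0.4974424  -4.69038781] [ 0.40213002 -0.52977078 -0.02104286] 0.023373048043114228
```

```bash
python3 -m pendant '[[[0,0,-0.001,0,0,0,-1],[0,0,-0.0016,0,0,0,-1],[0,0,-0.0016,0,0,0,-1],[0,0,-0.0016,0,0,0,-1]]]'
python3 -m pendant '[[[0,0,0,0,0,-3,-1],[0,0,0,0,0,-6,-1],[0,0,0,0,0,-6,-1],[0,0,0,0,0,-6,-1]]]'
python3 -c "from h import *;s=r.get_state();print(s['tcp_pos'],s['contact_force'],s['moment'],s['gripper_width'])"
```

```text
time_s: 4.7
tcp_pos: [0.5328, 0.086, 0.2672]
eef_rot: [180.0, -0.0, -180.0]
contact_force: [1.1, 1.7, -5.4]
gripper_width: 0.0236
gripper_force: 20.0
time_s: 5.1
tcp_pos: [0.5328, 0.0859, 0.2672]
eef_rot: [-180.0, -0.0, -174.1]
contact_force: [1.4, 1.0, -5.5]
gripper_width: 0.0236
gripper_force: 20.0
[0.53277621 0.0858821  0.26722378] [ 1.40669333  1.0156959  -5.54174188] [ 0.27148442 -0.582699    0.0195576 ] 0.023565547928105075
```

```bash
python3 -m pendant '[[[0,0,-0.0005,0,0,0,-1],[0,0,-0.0005,0,0,0,-1],[0,0,-0.0005,0,0,0,-1]]]' | egrep 'pos|force'
for i in 1 2; do :; done
python3 -m pendant '[[[0,0,0,0,0,-3,-1],[0,0,0,0,0,-6,-1],[0,0,0,0,0,-6,-1]]]' | egrep 'pos|force|rot'
python3 -m pendant '[[[0,0,0,0,0,-3,-1],[0,0,0,0,0,-6,-1],[0,0,0,0,0,-6,-1]]]' | egrep 'pos|force|rot'
python3 -c "from h import *;s=r.get_state();print(s['tcp_pos'],s['contact_force'],s['moment'],s['gripper_width'])"
```

```text
tcp_pos: [0.5327, 0.0859, 0.2676]
contact_force: [1.7, -0.2, -7.7]
gripper_force: 20.0
tcp_pos: [0.5327, 0.0858, 0.2676]
eef_rot: [-180.0, -0.0, -168.0]
contact_force: [2.2, -1.0, -6.8]
gripper_force: 20.0
tcp_pos: [0.5328, 0.0857, 0.2676]
eef_rot: [-180.0, -0.0, -162.0]
contact_force: [1.9, -1.9, -7.9]
gripper_force: 20.0
[0.53275962 0.08570712 0.26763106] [ 1.94947507 -1.86650804 -7.91765815] [-0.56159796 -0.96867141  0.01059701] 0.022986995825530106
```

```bash
python3 -m pendant '[[[0,0,-0.0003,0,0,-3,-1],[0,0,-0.0003,0,0,-6,-1],[0,0,-0.0003,0,0,-6,-1]]]' | egrep 'pos|force|rot'
python3 -m pendant '[[[0,0,0,0,0,-3,-1],[0,0,0,0,0,-6,-1],[0,0,0,0,0,-6,-1]]]' | egrep 'pos|force|rot'
python3 -c "from h import *;s=r.get_state();print(s['tcp_pos'],s['contact_force'],s['moment'],s['gripper_width'])"
```

```text
tcp_pos: [0.5328, 0.0856, 0.2678]
eef_rot: [-180.0, -0.0, -156.1]
contact_force: [3.9, -3.9, -9.2]
gripper_force: 20.0
tcp_pos: [0.5329, 0.0856, 0.268]
eef_rot: [-180.0, -0.0, -150.1]
contact_force: [3.3, -2.8, -7.9]
gripper_force: 20.0
[0.53286509 0.08563279 0.26804175] [ 3.30116957 -2.8333546  -7.90757716] [-1.17434978 -1.26948935  0.04810057] 0.02358693723323239
```

```bash
python3 -m pendant '[[[0,0,-0.0005,0,0,0,-1],[0,0,-0.0005,0,0,0,-1],[0,0,-0.0005,0,0,0,-1]]]' | egrep 'pos|force'
python3 -m pendant '[[[0,0,0,0,0,-3,-1],[0,0,0,0,0,-3,-1]]]' | egrep 'pos|force|rot'
python3 -c "from h import *;s=r.get_state();print(s['tcp_pos'],s['contact_force'],s['moment'],s['gripper_width'])"
```

```text
tcp_pos: [0.5328, 0.0857, 0.2684]
contact_force: [4.7, -3.8, -10.1]
gripper_force: 20.0
tcp_pos: [0.5329, 0.0856, 0.2686]
eef_rot: [-180.0, -0.0, -147.1]
contact_force: [4.0, -3.9, -8.0]
gripper_force: 20.0
[0.53286803 0.0855921  0.26861536] [ 3.96431053 -3.88773445 -8.02509423] [-1.68100967 -1.34396984  0.07585176] 0.023492389430767518
```

```bash
python3 -m pendant '[[[0,-0.001,0,0,0,0,-1],[0,-0.001,0,0,0,0,-1],[0,-0.001,0,0,0,0,-1]]]' | egrep 'pos|force'
python3 -m pendant '[[[0,0,-0.0005,0,0,0,-1],[0,0,-0.001,0,0,0,-1],[0,0,-0.001,0,0,0,-1]]]' | egrep 'pos|force'
python3 - <<'E'
from h import *
s=r.get_state();print(s['tcp_pos'],s['contact_force'],s['moment'],s['gripper_width'])
a=r.capture("wrist");b=r.capture("side")
c=np.hstack([cv2.resize(a[200:400,250:450,::-1],(400,400),interpolation=2),cv2.resize(b[240:320,280:360,::-1],(400,400),interpolation=2)])
cv2.imwrite("pics/w3.png",c)
E
```

```text
tcp_pos: [0.5332, 0.0852, 0.2685]
contact_force: [1.5, -1.5, -6.7]
gripper_force: 20.0
tcp_pos: [0.5332, 0.0852, 0.2694]
contact_force: [1.0, -0.3, -8.5]
gripper_force: 20.0
[0.53322948 0.08517199 0.26942079] [ 0.95918658 -0.32811481 -8.48760961] [-0.1980605  -0.31766708 -0.00935905] 0.023600270288229978
```

View pics/w3.png

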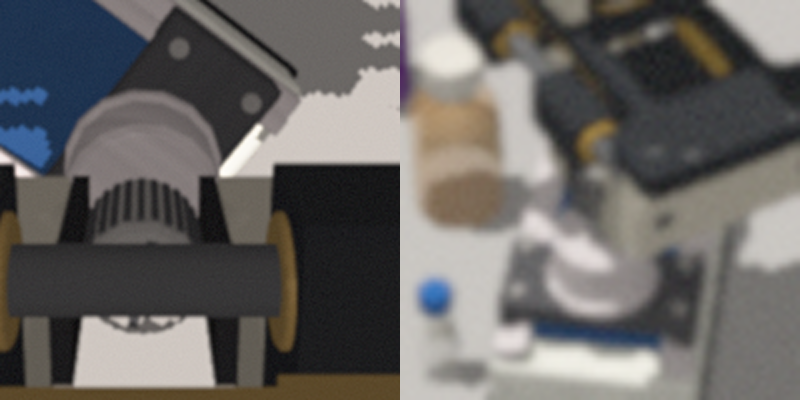

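Run:
```python
from h import *
s=r.get_state();p=r.camera_params("wrist");A=Ro.from_euler('xyz',s["eef_rot"],degrees=True)
R=np.array(p["R"]);o=A.inv().apply(-R.T@np.array(p["t"])-s["tcp_pos"])
print("cam in tool",o)
def f(u,v):
    d=A.inv().apply(R.T@np.array([(u-p["cx"])/p["fx"],(v-p["cy"])/p["fy"],1]));return d
for u,v in((320,364.5),(320,366)):
  d=f(u,v)
  for x in(-.012,.012): print(x,o+d*(x-o[0])/d[0])
a=r.capture("wrist");cv2.imwrite("pics/w4.png",cv2.resize(a[270:380,270:370,::-1],(500,550),interpolation=2))
print(s["contact_force"])
```

```text
cam in tool [0.07162276 0.00046275 0.01985745]
-0.012 [-1.20000000e-02 -7.63676567e-05  1.53377189e-01]
0.012 [1.20000000e-02 7.83611270e-05 1.15056596e-01]
-0.012 [-1.20000000e-02 -7.21719956e-05  1.52337898e-01]
0.012 [1.20000000e-02 8.13526199e-05 1.14315585e-01]
[ 1.73921196  0.54910771 -8.95284761]
```

View pics/w4.png

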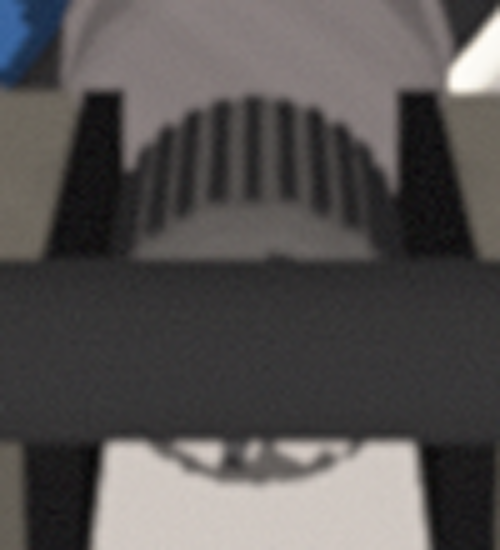

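Knob top's far edge at y≈365.6 puts it 0.1526 ahead in the tool frame, and the slot keeps the same tilt. So the knob has followed without slip and is up about 5 mm: the thread start is found.

```bash
python3 -m pendant '[[[0,0,-0.0005,0,0,0,-1],[0,0,-0.001,0,0,0,-1],[0,0,-0.001,0,0,0,-1]]]' 30| egrep 'pos|force'
python3 -m pendant '[[[0,0,-0.0005,0,0,0,-1],[0,0,-0.001,0,0,0,-1],[0,0,-0.001,0,0,0,-1]]]' | egrep 'pos|force'
python3 -c "from h import *;s=r.get_state();print(s['tcp_pos'],s['contact_force'],s['moment'],s['gripper_width'])"
```

```text
tcp_pos: [0.5333, 0.0852, 0.2706]
contact_force: [0.3, 1.3, -9.5]
gripper_force: 30.0
tcp_pos: [0.5333, 0.0852, 0.2716]
contact_force: [0.7, 1.3, -10.0]
gripper_force: 30.0
[0.53331139 0.0851528  0.27158148] [ 0.7050182   1.26705275 -9.99842403] [ 0.32506484 -0.15959253  0.03081757] 0.023328452614107473
```

```bash
python3 -m pendant '[[[0,0,-0.0005,0,0,0,-1],[0,0,-0.001,0,0,0,-1],[0,0,-0.001,0,0,0,-1]]]' | egrep 'pos|force'
python3 -m pendant '[[[0,0,0,0,0,-3,-1],[0,0,-0.0002,0,0,-5,-1],[0,0,-0.0002,0,0,-5,-1]]]' | egrep 'pos|force'
python3 -c "from h import *;s=r.get_state();print(s['tcp_pos'],s['contact_force'],s['moment'],s['gripper_width'])"
```

```text
tcp_pos: [0.5333, 0.0851, 0.2726]
contact_force: [-0.1, 0.9, -8.7]
gripper_force: 30.0
tcp_pos: [0.5334, 0.085, 0.2729]
contact_force: [0.7, -0.5, -7.7]
gripper_force: 30.0
[0.5333778  0.08497574 0.27292236] [ 0.67660498 -0.5231321  -7.7271493 ] [-0.05129745  0.01858155  0.10335088] 0.023166280800229797
```

```bash
python3 -m pendant '[[[0,0,-0.0003,0,0,-5,-1],[0,0,-0.0006,0,0,-10,-1],[0,0,-0.0006,0,0,-10,-1]]]' | egrep 'pos|force'
python3 -m pendant '[[[0,0,-0.0003,0,0,-5,-1],[0,0,-0.0006,0,0,-10,-1],[0,0,-0.0006,0,0,-10,-1]]]' | egrep 'pos|force'
python3 -c "from h import *;s=r.get_state();print(s['tcp_pos'],s['eef_rot'][2],s['contact_force'],s['moment'],s['gripper_width'])"
```

```text
tcp_pos: [0.5335, 0.0848, 0.2736]
contact_force: [0.8, -2.7, -7.5]
gripper_force: 30.0
tcp_pos: [0.5336, 0.0848, 0.2742]
contact_force: [2.3, -4.3, -8.2]
gripper_force: 30.0
[0.53361625 0.08476867 0.27421963] -122.08762887901106 [ 2.2810788  -4.26980983 -8.15924769] [-1.49297111 -0.91689043 -0.01763556] 0.02299100814416969
```

```bash
python3 -m pendant '[[[0.0004,-0.0008,-0.0003,0,0,-5,-1],[0.0004,-0.0008,-0.0006,0,0,-10,-1],[0.0004,-0.0008,-0.0006,0,0,-10,-1]]]' | egrep 'pos|force'
python3 -m pendant '[[[0,0,-0.0003,0,0,-5,-1],[0,0,-0.0006,0,0,-10,-1],[0,0,-0.0006,0,0,-10,-1]]]' | egrep 'pos|force'
python3 -c "from h import *;s=r.get_state();print(s['tcp_pos'],s['eef_rot'][2],s['contact_force'],s['moment'],s['gripper_width'])"
```

```text
tcp_pos: [0.534, 0.0843, 0.2747]
contact_force: [1.5, -3.2, -7.9]
gripper_force: 30.0
tcp_pos: [0.5341, 0.0843, 0.2754]
contact_force: [3.7, -3.2, -8.9]
gripper_force: 30.0
[0.53413769 0.0842758  0.27536328] -102.19955803853544 [ 3.72513642 -3.16150785 -8.94466036] [-1.32902262 -1.25481825  0.00924947] 0.023376572566904036
```

```bash
python3 -m pendant '[[[0.0004,-0.001,-0.0002,0,0,-5,-1],[0.0004,-0.001,-0.0005,0,0,-10,-1],[0.0004,-0.001,-0.0005,0,0,-10,-1]]]' | egrep 'pos|force'
python3 -m pendant '[[[0,0,-0.0003,0,0,-5,-1],[0,0,-0.0005,0,0,-10,-1],[0,0,-0.0005,0,0,-10,-1]]]' | egrep 'pos|force'
python3 -c "from h import *;s=r.get_state();print(s['tcp_pos'],s['eef_rot'][2],s['contact_force'],s['moment'],s['gripper_width'])"
```

```text
tcp_pos: [0.5348, 0.0839, 0.2757]
contact_force: [2.5, -2.1, -8.8]
gripper_force: 30.0
tcp_pos: [0.535, 0.0839, 0.2763]
contact_force: [3.3, -1.5, -8.5]
gripper_force: 30.0
[0.53497441 0.08392072 0.27631016] -82.24231352404642 [ 3.27967923 -1.51354255 -8.50692784] [-0.65506302 -1.1576257  -0.03820529] 0.023029485623088895
```

```bash
python3 -m pendant '[[[0.0004,-0.0006,-0.0003,0,0,-5,-1],[0.0004,-0.0006,-0.0005,0,0,-10,-1],[0.0004,-0.0006,-0.0005,0,0,-10,-1]]]' | egrep 'pos|force'
python3 -m pendant '[[[0,0,-0.0003,0,0,-5,-1],[0,0,-0.0005,0,0,-10,-1],[0,0,-0.0005,0,0,-10,-1]]]' | egrep 'pos|force'
python3 -c "from h import *;s=r.get_state();print(s['tcp_pos'],s['eef_rot'][2],s['contact_force'],s['moment'],s['gripper_width'])"
```

```text
tcp_pos: [0.5355, 0.0837, 0.2767]
contact_force: [2.7, 0.9, -8.8]
gripper_force: 30.0
tcp_pos: [0.5357, 0.0838, 0.2773]
contact_force: [3.8, -0.4, -10.0]
gripper_force: 30.0
[0.53567137 0.08378176 0.27733187] -62.25676638005912 [ 3.78793044 -0.44388853 -9.95442931] [ 0.11337171 -1.23553217  0.00957671] 0.02327036691363194
```

```bash
python3 -m pendant '[[[0.0003,-0.0008,-0.0002,0,0,-5,-1],[0.0003,-0.0008,-0.0002,0,0,-10,-1],[0.0003,-0.0008,-0.0002,0,0,-10,-1]]]' | egrep 'pos|force'
python3 -c "from h import *;s=r.get_state();print(s['moment'])"
python3 -m pendant '[[[0,0,0,0,0,-5,-1],[0,0,0,0,0,-10,-1],[0,0,0,0,0,-10,-1]]]' | egrep 'pos|force'
python3 -c "from h import *;s=r.get_state();print(s['tcp_pos'],s['eef_rot'][2],s['contact_force'],s['moment'],s['gripper_width'])"
```

```text
tcp_pos: [0.5363, 0.0838, 0.2773]
contact_force: [2.8, 0.6, -10.1]
gripper_force: 30.0
[ 0.53346822 -0.9268032   0.05230746]
tcp_pos: [0.5364, 0.0839, 0.2775]
contact_force: [3.3, 2.9, -9.3]
gripper_force: 30.0
[0.5364424  0.08394647 0.27748843] -42.26812961454555 [ 3.26711064  2.85895111 -9.31051519] [ 0.9185801  -1.1723681   0.03596308] 0.023034190175759018
```

```bash
python3 -m pendant '[[[0,-0.0008,0,0,0,-4,-1],[0,-0.0008,0,0,0,-4,-1]]]' >/dev/null
python3 -c "from h import *;s=r.get_state();print(s['eef_rot'][2],s['contact_force'],s['moment'])"
python3 -m pendant '[[[0,0,0,0,0,-3,-1],[0,0,0,0,0,-3,-1]]]' >/dev/null
python3 -c "from h import *;s=r.get_state();print(s['eef_rot'][2],s['contact_force'],s['moment'])"
python3 -m pendant '[[[0,0,0,0,0,-3,-1],[0,0,0,0,0,-3,-1]]]' >/dev/null
python3 -c "from h import *;s=r.get_state();print(s['eef_rot'][2],s['contact_force'],s['moment'],s['tcp_pos'])"
```

```text
-38.279201799619585 [ 2.29801736  1.55900678 -9.02116593] [ 0.60388887 -0.90160653  0.00804895]
-35.26260685214405 [ 2.4751106   3.39524385 -8.44040772] [ 0.79339489 -0.93585295 -0.02751581]
-32.21202782886055 [ 3.72137908  3.21219821 -8.81773132] [ 1.0073427  -0.95605769  0.02843871] [0.53682863 0.08431088 0.2774477 ]
```

```bash
python3 -m pendant '[[[0,-0.0005,0,0,0,-3,-1],[0,-0.0005,0,0,0,-3,-1]]]' >/dev/null
python3 -c "from h import *;s=r.get_state();print(s['eef_rot'][2],s['contact_force'],s['moment'],s['joint_torque'][5])"
python3 -m pendant '[[[0,0,0,0,0,-3,-1],[0,0,0,0,0,-3,-1]]]' >/dev/null
python3 -c "from h import *;s=r.get_state();print(s['eef_rot'][2],s['contact_force'],s['moment'],s['joint_torque'][5],s['joints'][5])"
```

```text
-29.17944590958973 [ 2.19094349  2.50779483 -8.01846946] [ 0.69440872 -0.83373245  0.00681123] 0.6522617675364017
-26.164726555417822 [ 3.43932739  3.81646378 -8.39562187] [ 0.9769427  -0.90863841 -0.00665978] 0.6653893366456032 34.22404274886263
```

Run:
```python
from h import *
a=r.capture("wrist");a=cv2.resize(a[270:380,270:370,::-1],(400,440),interpolation=2)
b=cv2.resize(cv2.imread("pics/w4.png"),(400,440));cv2.imwrite("pics/w5.png",np.hstack([a,b]))
s=r.get_state();print(s['moment'],s['joint_torque'][5])
```

```text
[ 0.96924756 -0.90097297 -0.02534219] 0.27399790473282337
```

View pics/w5.png

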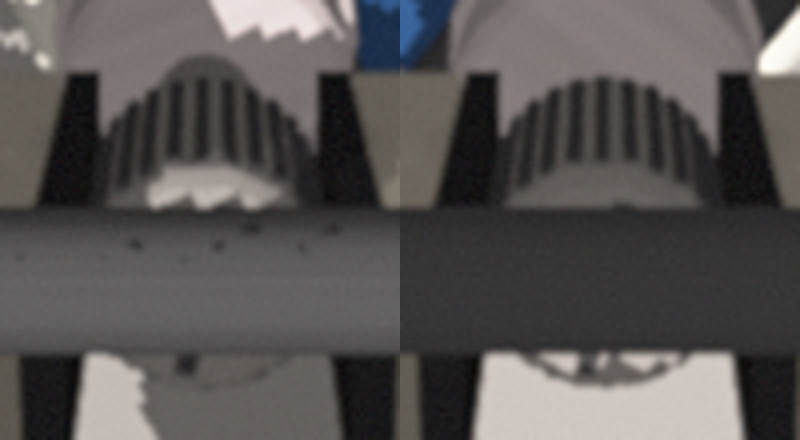

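Slot end sits at the same place between the pads as before (187,365 versus 188,365), so the knob has turned with the gripper and is not yet clearly on its shoulder.

```bash
python3 -m pendant '[[[0,-0.0005,0,0,0,-3,-1],[0,-0.0005,0,0,0,-3,-1],[0,-0.0005,0,0,0,-3,-1]]]' >/dev/null
python3 -c "from h import *;s=r.get_state();print(s['eef_rot'][2],s['contact_force'],s['moment'],s['joint_torque'][5])"
python3 -m pendant '[[[0,0,0,0,0,-3,-1],[0,0,0,0,0,-3,-1],[0,0,0,0,0,-3,-1]]]' >/dev/null
python3 -c "from h import *;s=r.get_state();print(s['eef_rot'][2],s['contact_force'],s['moment'],s['joint_torque'][5],s['joints'][5],s['tcp_pos'])"
```

```text
-23.17612162225232 [ 3.16924036  2.0363035  -8.11001374] [ 0.63841917 -0.7834124  -0.02552113] 0.06969042588025331
-20.141198193210045 [ 2.81799432  2.34468287 -7.42139617] [ 0.85055301 -0.84566289 -0.04047154] 0.09952488820999861 40.21248772037269 [0.53727446 0.08506794 0.27741171]
```

```bash
python3 -m pendant '[[[0,-0.0003,0,0,0,-3,-1],[0,-0.0003,0,0,0,-3,-1],[0,-0.0003,0,0,0,-3,-1]]]' >/dev/null
python3 -c "from h import *;s=r.get_state();print(s['eef_rot'][2],s['contact_force'],s['moment'],s['joint_torque'][5])"
python3 -m pendant '[[[0,0,0,0,0,-2,-1],[0,0,0,0,0,-2,-1],[0,0,0,0,0,-2,-1]]]' >/dev/null
python3 -c "from h import *;s=r.get_state();print(s['eef_rot'][2],s['contact_force'],s['moment'],s['joint_torque'][5],s['joints'][5],s['time_s'])"
```

```text
-17.131333307487434 [ 2.25032849  2.75240954 -8.12996602] [ 0.78823366 -0.84138425 -0.04014009] 0.1200581481680274
-15.104889680876362 [ 1.66115037  3.90536186 -7.81347438] [ 0.95789379 -0.86235708 -0.0807378 ] 0.10318807326257229 45.23097009503378 14.3
```

```bash
python3 -m pendant '[[[0,-0.0008,0,0,0,-2,-1],[0,-0.0008,0,0,0,-2,-1],[0,-0.0008,0,0,0,-2,-1]]]' >/dev/null
python3 -c "from h import *;s=r.get_state();print(s['eef_rot'][2],s['contact_force'],s['moment'],s['joint_torque'][5])"
python3 -m pendant '[[[0,0,0,0,0,-2,-1],[0,0,0,0,0,-2,-1],[0,0,0,0,0,-2,-1]]]' >/dev/null
python3 -c "from h import *;s=r.get_state();print(s['eef_rot'][2],s['contact_force'],s['moment'],s['joint_torque'][5],s['joints'][5],s['time_s'])"
```

```text
-13.092465915181329 [ 2.51980941  1.29502047 -6.89093517] [ 0.08584995 -0.8881822  -0.04080205] 0.10638727806508541
-11.086215114478906 [ 3.86680654  1.36490979 -7.35684375] [ 0.05942733 -0.88738682 -0.07163986] 0.12842964380979538 49.18802929669848 14.9
```

```bash
python3 -m pendant '[[[0,0,0,0,0,-2,-1],[0,0,0,0,0,-2,-1],[0,0,0,0,0,-2,-1]]]' >/dev/null
python3 -c "from h import *;s=r.get_state();print(s['eef_rot'][2],s['contact_force'],s['moment'],s['joint_torque'][5])"
python3 -m pendant '[[[0,0,0,0,0,-2,-1],[0,0,0,0,0,-2,-1],[0,0,0,0,0,-2,-1],[0,0,0,0,0,-2,-1]]]' >/dev/null
python3 -c "from h import *;s=r.get_state();print(s['eef_rot'][2],s['contact_force'],s['moment'],s['joint_torque'][5],s['joints'][5],s['time_s'])"
```

```text
-9.087114016956727 [ 3.78565173  1.97634079 -7.78272489] [ 0.12145954 -0.93801388 -0.10786011] 0.14627498108893633
-7.055164155908519 [ 2.69707644  2.5900794  -7.86010264] [ 0.35220811 -0.96922785 -0.09940303] 0.1032830192707479 53.21480277874036 15.6
```

Run:
```python
from h import *
a=r.capture("wrist");a=cv2.resize(a[270:380,270:370,::-1],(400,440),interpolation=2)
b=cv2.imread("pics/w5.png")[:,:400];cv2.imwrite("pics/w6.png",np.clip(np.hstack([a,b])*1.5,0,255).astype(np.uint8))
s=r.get_state();print(s['moment'],s['joint_torque'][5])
```

```text
[ 0.40394172 -0.96255177 -0.15652718] 0.1049510738812387
```

View pics/w6.png

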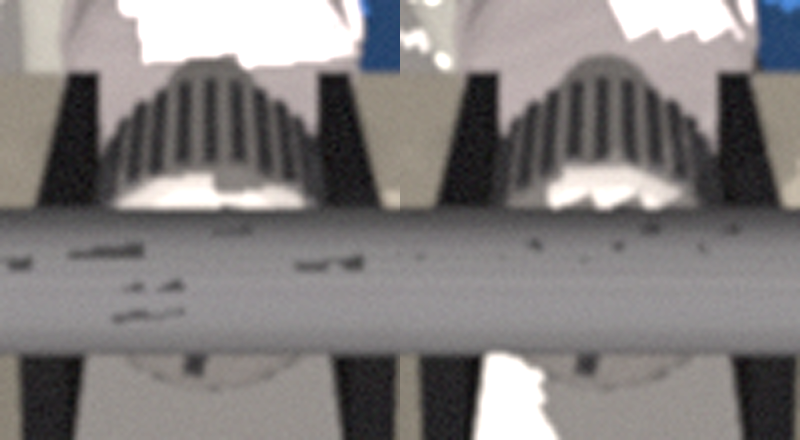

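```bash
python3 -m pendant '[[[0,-0.0003,0.0005,0,0,0,-1],[0,-0.0003,0.0005,0,0,0,-1],[0,-0.0003,0.0005,0,0,0,-1]]]' 40 >/dev/null
python3 -c "from h import *;s=r.get_state();print(s['tcp_pos'],s['contact_force'],s['moment'],s['joint_torque'][5])"
python3 -m pendant '[[[0,0,0.0005,0,0,0,-1],[0,0,0.0005,0,0,0,-1],[0,0,0.0005,0,0,0,-1]]]' >/dev/null
python3 -c "from h import *;s=r.get_state();print(s['tcp_pos'],s['contact_force'],s['moment'],s['joint_torque'][5])"
```

```text
[0.53764357 0.08630558 0.27720101] [ 1.97724498  0.80522079 -2.26011952] [-0.1650438  -0.53726409 -0.17930152] 0.12704102788120508
[0.53774011 0.08632329 0.27693796] [ 0.99556152 -0.57081556  4.96709425] [-0.48209732  0.08360545 -0.15894231] 0.13342109508812428
```

```bash
python3 -m pendant '[[[0,0,-0.0006,0,0,-1,-1],[0,0,-0.0006,0,0,-2,-1],[0,0,-0.0006,0,0,-2,-1]]]' >/dev/null
python3 -c "from h import *;s=r.get_state();print(s['eef_rot'][2],s['tcp_pos'],s['contact_force'],s['moment'],s['joint_torque'][5])"
python3 -m pendant '[[[0,0,0,0,0,-2,-1],[0,0,0,0,0,-2,-1],[0,0,0,0,0,-2,-1]]]' >/dev/null
python3 -c "from h import *;s=r.get_state();print(s['eef_rot'][2],s['tcp_pos'],s['contact_force'],s['moment'],s['joint_torque'][5])"
```

```text
-4.935975575676821 [0.53770709 0.08643844 0.27701625] [2.43825269 1.07763879 1.55713858] [-0.22883908 -0.49571221 -0.09606472] 0.399900209158659
-3.0391992875567118 [0.53772598 0.0865245  0.27703177] [0.54819887 2.2471307  1.64883342] [ 0.07315749 -0.52052475 -0.11449705] 0.21267414093017578
```

```bash
python3 -c "from h import *;np.save('a0.npy',r.capture('wrist'))"
python3 -m pendant '[[[0,0,0,0,0,-2,-1],[0,0,0,0,0,-3,-1],[0,0,0,0,0,-3,-1]]]' >/dev/null
cat > rib.py <<'E'
from h import *
a=np.load('a0.npy');b=r.capture('wrist');np.save('a0.npy',b)
f=lambda im,x0=0:np.float32(cv2.cvtColor(im,cv2.COLOR_RGB2GRAY))
A,B=f(a),f(b)
t=A[291:309,308:336];res=cv2.matchTemplate(B[289:311,302:342],t,cv2.TM_CCOEFF_NORMED);_,v,_,l=cv2.minMaxLoc(res)
print("rib shift",l[0]-6,l[1]-2,v,np.round(res[l[1]],2))
t=A[358:366,308:330];res=cv2.matchTemplate(B[356:368,302:336],t,cv2.TM_CCOEFF_NORMED);_,v,_,l=cv2.minMaxLoc(res);print("slot shift",l[0]-6,l[1]-2,np.round(res[l[1]],2))
s=r.get_state();print(s['eef_rot'][2],s['tcp_pos'],s['contact_force'],s['moment'],s['joint_torque'][5],s['time_s'])
E
python3 rib.py
```

```text
rib shift 0 0 0.9901291131973267 [ 0.61  0.39 -0.01 -0.19  0.09  0.67  0.99  0.68  0.01 -0.45 -0.31  0.19
  0.53]
slot shift 0 0 [-0.29 -0.16  0.06  0.36  0.68  0.92  0.99  0.87  0.61  0.32  0.05 -0.14
 -0.24]
-0.036225133392521265 [0.53773488 0.08657917 0.27706447] [2.3307532  3.17769863 1.99133744] [ 0.61795719 -0.65850289 -0.18091482] 0.3110755607485771 17.25
```

```bash
python3 -m pendant '[[[0,0,0,0,0,0,-0.5],[0,0,0,0,0,0,-0.5],[0,0,0,0,0,0,-0.5],[0,0,0,0,0,0,-0.5]]]' | egrep 'pos|wid'
python3 - <<'E'
from h import *
b=r.capture('wrist');a=np.load('a0.npy');np.save('a1.npy',b)
f=lambda im:np.float32(cv2.cvtColor(im,cv2.COLOR_RGB2GRAY))
A,B=f(a),f(b)
t=A[358:366,312:324];res=cv2.matchTemplate(B[352:372,292:350],t,cv2.TM_CCOEFF_NORMED);_,v,_,l=cv2.minMaxLoc(res);print("slot",l[0]-20,l[1]-6,v)
t=A[291:309,308:336];res=cv2.matchTemplate(B[285:315,296:348],t,cv2.TM_CCOEFF_NORMED);_,v,_,l=cv2.minMaxLoc(res);print("rib",l[0]-12,l[1]-6,v)
c=[cv2.resize(x[270:380,270:370,::-1],(400,440),interpolation=2) for x in(a,b)]
cv2.imwrite("pics/w7.png",np.clip(np.hstack(c)*1.4,0,255).astype(np.uint8))
s=r.get_state();print(s['tcp_pos'],s['contact_force'],s['moment'],s['joint_torque'][5],s['time_s'])
E
```

```text
tcp_pos: [0.5377, 0.0865, 0.2771]
gripper_width: 0.0227
slot 0 0 0.985730767250061
rib 0 0 0.9726229310035706
[0.53769552 0.08650775 0.27705827] [2.85843182 4.15703854 0.92387606] [ 1.0269625  -0.82045128 -0.1892805 ] 0.20472157280892134 17.7
```

View pics/w7.png

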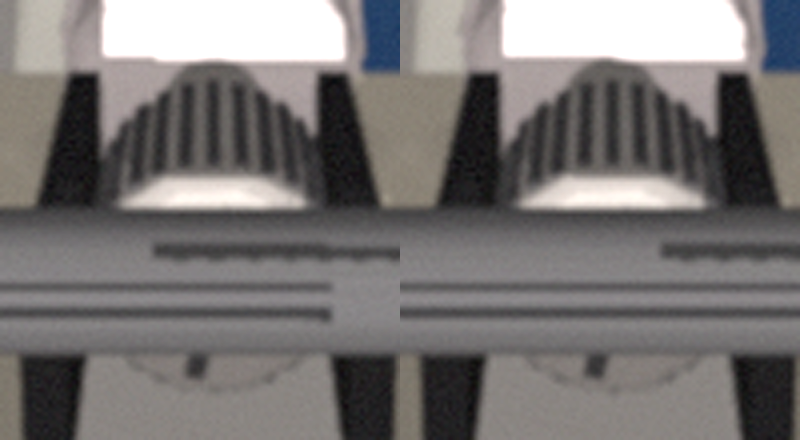

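The -0.5 command still held the knob (slot unchanged at 195,365), so I open a little more.

```bash
python3 -m pendant '[[[0,0,0,0,0,0,-0.3],[0,0,0,0,0,0,-0.3],[0,0,0,0,0,0,-0.3],[0,0,0,0,0,0,-0.3]]]' | egrep 'pos|wid'
python3 - <<'E'
from h import *
b=r.capture('wrist');a=np.load('a0.npy');np.save('a1.npy',b)
f=lambda im:np.float32(cv2.cvtColor(im,cv2.COLOR_RGB2GRAY))
A,B=f(a),f(b)
t=A[358:366,312:324];res=cv2.matchTemplate(B[350:374,290:350],t,cv2.TM_CCOEFF_NORMED);_,v,_,l=cv2.minMaxLoc(res);print("slot",l[0]-22,l[1]-8,v)
t=A[291:309,308:336];res=cv2.matchTemplate(B[285:315,296:348],t,cv2.TM_CCOEFF_NORMED);_,v,_,l=cv2.minMaxLoc(res);print("rib",l[0]-12,l[1]-6,v)
for n,x in(("a",A),("b",B)): print(n,"slot rows min col",[int(294+np.argmin(x[q,294:340])) for q in range(359,366)], "bottom edge", np.round(x[360:376,321]).astype(int).tolist())
s=r.get_state();print(s['tcp_pos'],s['contact_force'],s['moment'],s['joint_torque'][5],s['time_s'])
E
```

```text
tcp_pos: [0.5372, 0.086, 0.2766]
gripper_width: 0.0304
slot -9 -2 0.7033243179321289
rib -5 0 0.9215677380561829
a slot rows min col [318, 319, 319, 318, 318, 319, 337] bottom edge [55, 60, 67, 73, 78, 89, 89, 90, 93, 95, 96, 97, 96, 96, 95, 96]
b slot rows min col [310, 310, 310, 336, 311, 310, 325] bottom edge [89, 89, 90, 89, 88, 85, 87, 90, 94, 94, 96, 97, 96, 94, 93, 93]
[0.53728753 0.08610211 0.27666695] [ 0.15892431 -0.28675434  0.30475056] [-0.08695226  0.15344766 -0.00211352] 0.0012618647451745346 18.15
```

Released: the force is zero, the knob sprang back off its shoulder and it stays up at the same height. It is home and parked, so on to the post.

```bash
python3 -m pendant '[[[0,0,0,0,0,0,0],[0,0,0,0,0,0,0],[0,0,-0.02,0,0,0,0],[0,0,-0.06,0,0,0,0],[0,0,-0.06,0,0,0,0]]]' | egrep 'pos|force'
python3 -m pendant '[[[0,0.03,0,0,0,8.5,0],[0,0.06,0,0,0,17,0],[0,0.086,0,0,0,25,0],[0,0.086,0,0,0,33,0],[0,0.086,0,0,0,41,0]]]' | egrep 'pos|force'
python3 -m pendant '[[[0,0,0,0,0,8.5,0],[0,0,0,0,0,17,0],[0,0,0,0,0,25,0],[0,0,0,0,0,33,0],[0,0,0,0,0,41,0]]]' | egrep 'pos|force'
python3 -m pendant '[[[0,0,0,0,0,8,0],[0,0,0,0,0,12.5,0],[0,0,0,0,0,12.5,0]]]' | egrep 'pos|force'
python3 - <<'E'
from h import *
a=r.capture("wrist");cv2.imwrite("pics/w8.png",a[:,:,::-1]);go([.526,-.0005,.231],-94.5)
print(proj("wrist",np.array([.526,-.0005,.076])),proj("wrist",np.array([.533,.086,.125])))
g=np.float32(cv2.cvtColor(a,cv2.COLOR_RGB2GRAY));m=(g<30).astype(np.uint8)
u,v=proj("wrist",np.array([.526,-.0005,.076])).astype(int)
w=m[v-40:v+41,u-40:u+41];n,L,S,C=cv2.connectedComponentsWithStats(w);print(S,C+[u-40,v-40])
E
```

```text
tcp_pos: [0.5392, 0.0869, 0.3419]
contact_force: [1.3, 0.1, -0.5]
gripper_force: 0.0
tcp_pos: [0.5375, -0.0006, 0.337]
contact_force: [-0.2, -0.5, -0.3]
gripper_force: 0.0
tcp_pos: [0.5376, 0.0004, 0.337]
contact_force: [-0.9, -0.4, -0.1]
gripper_force: 0.0
tcp_pos: [0.5376, 0.0004, 0.337]
contact_force: [-0.1, 0.1, 0.4]
gripper_force: 0.0
shift [0.0018 0.0115 0.106 ] turn [-0.01  0.    0.11] j6 -25.329805303169604 t 20.0
[338.34653831 251.98683968] [339.25895056 419.04767568]
[[   0    0   81   81 5624]
 [  22   12   30   40  929]
 [  77   79    4    2    8]] [[338.47866287 252.40647226]
 [334.77072121 242.14531755]
 [376.5        290.5       ]]
```

```bash
python3 -m pendant '[[[0.002,0.0105,0.03,0,0,0,0],[0.002,0.0105,0.06,0,0,0,0],[0.002,0.0105,0.09,0,0,0,0],[0.002,0.0105,0.106,0,0,0,0],[0.002,0.0105,0.106,0,0,0,0]]]' 10| egrep 'pos|force'
python3 -m pendant '[[[0,0,0,0,0,0,-1],[0,0,0,0,0,0,-1],[0,0,0,0,0,0,-1],[0,0,0,0,0,0,-1],[0,0,0,0,0,0,-1]]]' | egrep 'pos|force|wid'
```

```text
tcp_pos: [0.5261, -0.0011, 0.2288]
contact_force: [-0.3, -0.5, 1.6]
gripper_force: 0.0
tcp_pos: [0.5278, -0.0007, 0.232]
contact_force: [4.0, -0.9, 2.4]
gripper_width: 0.0169
gripper_force: 10.0
```

```bash
python3 -m pendant '[[[0.004,-0.001,0,0,0,0,-1],[0.010,-0.001,0,0,0,0,-1],[0.016,-0.001,0,0,0,0,-1],[0.022,-0.001,0,0,0,0,-1]]]' | egrep 'pos|force|wid'
python3 -m pendant '[[[0.008,0,0,0,0,0,-1],[0.016,0,0,0,0,0,-1],[0.024,0,0,0,0,0,-1],[0.032,0,0,0,0,0,-1],[0.032,0,0,0,0,0,-1]]]' | egrep 'pos|force|wid'
```

```text
tcp_pos: [0.5265, -0.0229, 0.2318]
contact_force: [-0.6, 2.2, 6.7]
gripper_width: 0.0172
gripper_force: 10.0
tcp_pos: [0.5239, -0.0555, 0.2319]
contact_force: [-0.5, -2.0, 7.2]
gripper_width: 0.0175
gripper_force: 10.0
```

```bash
python3 -m pendant '[[[0.003,0,-0.0005,0,0,0,-1],[0.005,0,-0.0005,0,0,0,-1],[0.005,0,-0.0005,0,0,0,-1]]]' | egrep 'pos|force|wid'
python3 -m pendant '[[[0.001,0,0,0,0,0,-1],[0.001,0,0,0,0,0,-1]]]' | egrep 'pos|force|wid'
python3 -m pendant '[[[0.001,0,0,0,0,0,-1],[0.001,0,0,0,0,0,-1]]]' | egrep 'pos|force|wid'
```

```text
tcp_pos: [0.5236, -0.0599, 0.2319]
contact_force: [1.7, -0.4, 5.0]
gripper_width: 0.0172
gripper_force: 10.0
tcp_pos: [0.5235, -0.0605, 0.2319]
contact_force: [0.4, 1.5, 5.9]
gripper_width: 0.0177
gripper_force: 10.0
tcp_pos: [0.5235, -0.0609, 0.2318]
contact_force: [-0.3, 6.8, 7.5]
gripper_width: 0.0172
gripper_force: 10.0
```

```bash
python3 -m pendant '[[[0.001,0,0,0,0,0,-1],[0.001,0,0,0,0,0,-1]]]' | egrep 'pos|force|wid'
python3 -m pendant '[[[0,0,0,0,0,0,-1],[-0.001,0,-0.0005,0,0,0,-0.6],[-0.001,0,-0.0005,0,0,0,0],[-0.001,0,-0.0005,0,0,0,0],[-0.001,0,-0.0005,0,0,0,0]]]' | egrep 'pos|force|wid'
python3 -m pendant '[[[0,0,-0.02,0,0,0,0],[0,0,-0.06,0,0,0,0],[0,0,-0.1,0,0,0,0],[0,0,-0.14,0,0,0,0],[0,0,-0.14,0,0,0,0]]]' | egrep 'pos|force|wid|time'
python3 - <<'E'
from h import *
a=r.capture("scene");b=r.capture("side")
c=np.hstack([cv2.resize(a[215:340,210:360,::-1],(435,363),interpolation=2),cv2.resize(b[225:350,260:380,::-1],(348,363),interpolation=2)])
cv2.imwrite("pics/f.png",c)
E
```

```text
tcp_pos: [0.5234, -0.0614, 0.2318]
contact_force: [-0.8, 10.2, 6.5]
gripper_width: 0.0171
gripper_force: 10.0
tcp_pos: [0.5227, -0.062, 0.2316]
contact_force: [-0.5, 0.0, -0.5]
gripper_width: 0.0358
gripper_force: 0.0
time_s: 23.8
tcp_pos: [0.5244, -0.062, 0.3776]
contact_force: [-0.2, 0.4, -0.6]
gripper_width: 0.044
gripper_force: 0.0
```

View pics/f.png

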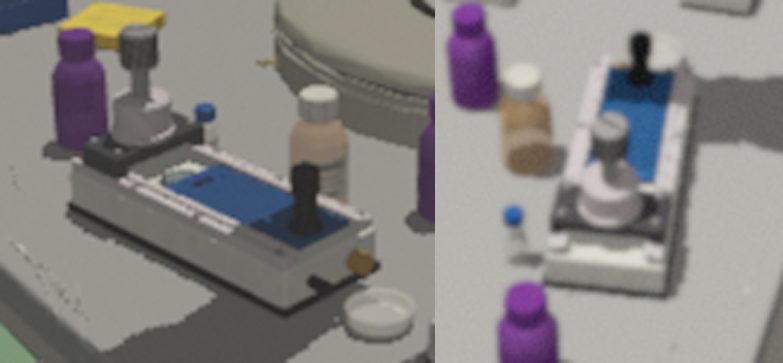

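The final view shows the knob standing up on its shank (scene crop 140,45) and the shield open with its post at (304,200). The amber, vial and dish have not moved.

```bash
python3 -c "from plant import r;print(r.close_job())"
```

```text
the job is handed in; nothing more can be done
None
```

I unscrewed the thumbscrew until it stayed up by itself, slid the shield to its stop and handed the job in at about 24 s with the bottle, vial and dish unmoved; however, I turned the screw past its shoulder, and its roughly 12–19° springback on release means the torque there may have passed the 0.3 N m limit, although the wrist moment sensor never read above about 0.2.

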